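# Swap the heels in the bench press and seat the round one under the punch

### The arm

A 6-joint arm with a two-finger parallel gripper is mounted at the origin on the work surface. World frame = base frame: x ahead of the robot, y to its left, z up, the work surface at z = 0. Lengths are in mm, angles in rad, forces in N, time in s.
With the tool pointing down it reaches from about 300 to 775 mm from the base axis. Payload 14.6 kg.
Tool frame: the origin (TCP) lies at the very end of the fingers, on their centre line; the grasp point (between the pads) lies 19 mm behind it; z points along the fingers, y is the direction in which the jaws open and shut (so a half turn about z gives the same grasp; the last joint's range is limited). The gripper opens to 94 mm and grips with 3 to 60 N. Pads are 16 mm wide; open, the fingers measure 119 mm over their backs; the gripper's body (75 mm by 177 mm) begins 78 mm behind the grasp point.
Start: joints at [-1.25, 0.3, 1.521, -0, 1.321, -0.067], TCP at [207.976, -509.151, 205.446] pointing down, gripper open.
Joint ranges: [-3.03, 3.03], [-0.79, 2.21], [0.23, 2.52], [-1.04, 4.18], [0, 3.07], [-2.55, 2.55]. Speed limits (rad/s): [2.22, 2.22, 2.57, 3.14, 3.14, 3.14].

### API

Orientations are given as [roll, pitch, yaw] about the fixed x, y, z axes, in that order (R = Rz(yaw) Ry(pitch) Rx(roll)).
In Python, from cell import manip gives the robot as it stands.
- The arm moves only by the shell command python3 -m inch 'ROWS' [FORCE]. ROWS is a JSON object of lists of equal length, an entry for each row: "grip": the opening, from -1 (shut) to 1 (fully open), so that 0 is half open; "travel": the shift along the world's x, y, z in cm, a list of three; "turn": the turn, a rotation vector about the world's x, y, z in degrees, a list of three. A call has 1 to 10 rows; each row is the pose to reach, as a shift and turn from the pose measured when the call began; what a row does not reach only later rows make up. A row lasts 1/8 s, in which the tool goes at most 62.5 mm and 10.7 degrees, less where a joint would pass 70% of its speed; a pose out of reach is approached as far as the arm can. A call with a gripper value outside its range is refused whole. The fingers move at their own pace and stop on an object; FORCE is the grip in N (left out, the last holds). Time passes only in rows, so rows that repeat a pose let the fingers close. It gives the time, the measured TCP pose, the force and the opening at its end, in the units of the state.
- manip.read_state(): the state, without advancing time (a new reading comes with each control period).
- manip.camera(name): name is "scene" or "top"; returns (picture, depth): 400x640x3 uint8, red, green, blue; 400x640 float32, mm along the optical axis (not along the pixel's ray), 0 where there is no reading.
- manip.calibration(name): a dict with "fx", "fy", "cx", "cy" (pixels), "world_from_camera" (4x4, takes a point from camera to world coordinates). Camera axes: x right, y up, looking along -z (the intrinsics and any distortion apply to the point x, -y, -z); pixel columns grow to the right and rows downward; lengths in mm; the calibration is good to about 2 mm. A picture is of the moment at which its call begins. calibration takes no time and is no camera call.
- manip.sign_off(): hands the job in, once; it reports no verdict.
Trained networks look in the newest picture that a camera, given by its name, has taken for a name from the list of things; names that differ only in an ending like _2 or _b are one class to them, and where a whole thing is asked for, a point or a joint stands for the part that bears it (a point fixed in the world has none). Each returns a list of dicts, best first, with "p" (0 to 1); they miss things now and then, are a little off and sometimes report something else, mostly with a low value. They report only what shows in the picture. A call takes as long as a camera call. They do not tell look-alikes from the thing itself.
- manip.look_for(camera, label): "bbox" ([left, top, right, bottom] in pixels, round what is visible of it).
The state is a dict: "clock": time; "joints": joint angles; "qd": joint speeds; "effort": joint torques, N m; "eef_pos": TCP position; "eef_rot": TCP orientation; "wrist_force": force on the tool from outside, world axes, zero at the start; "moment": the same for the moment, N m; "finger_gap": finger opening in mm.
Only numpy, scipy, OpenCV 4.12 (cv2) and the standard library are available. Lean on these libraries where they do the work, as an engineer would, in place of code of your own. Each camera call takes 0.05 s, during which the arm holds its last target.

### The job

A D-shaped heel has been left on the bed of the bench press: put it back flat in the tray that holds its kind. Then stand the larger round heel on the bed and gently nudge it in under the punch until it sits flat and snug against both locating pins with the sprung plunger bearing on it, and let go. Leave the tin, thread spool, glue pot, hammer and brush where they are.

Things in the scene. Friction and masses are not known exactly. Their poses are not given: they have to be found in the camera images.
- press: Bench hand press, dark-grey cast frame, fixed. Origin: on the table right under the punch. +z up; +x from the open front (mouth) in towards the column; +y left when looking along +x. Flat steel bed, top 30 mm above the table, x = -150 (front edge) to 125, y = -75 to 75 mm. Column x = 66 to 125, y = -36 to 36 mm. A lever stands raised beside the head, at y = 26 to 70 mm, from x = 12 mm back.
- head_edge (a point): Middle of the lower front edge of the press head that hangs over the nest: press x = -40, y = 0, 105 mm above the bed. The head runs from here back to the column, y = -26 to 26 mm, 85 mm high (a front plate adds 7 mm). So there is no room over the nest for an upright gripper: reach in from the front, under the head, with the tool tilted some 30 to 45 degrees.
- punch_tip (a point): Lower tip of the punch, on the press axis x = y = 0, 40 mm above the bed; the punch and ram above it are 8 to 22 mm in diameter.
- nest (a point): Where the centre (half-way up) of the round heel comes to be when it is seated: on the punch axis, 12 mm above the bed (42 mm above the table). Axes as the press.
- bed_mouth (a point): Point on top of the bed 100 mm in front of the nest (press x = -100, y = 0), clear of the head for an upright gripper. The D-shaped heel stands about here at the start.
- back_pin: Fixed polished steel locating pin, 8 mm diameter, stands 18 mm above the bed. Origin: on its axis at bed level; in the press frame at x = 29, y = 0 mm, straight behind the nest. The seated round heel touches it.
- side_pin: Second fixed pin, same size; in the press frame at x = -7.5, y = -28 mm, facing the plunger across the nest. The seated round heel touches it. A round heel passes it on the way in with its centre 1 mm to the +y side of the line to the nest.
- plunger: Spring plunger: steel rod with a 10 mm ball nose, sliding along press y out of a block (28 x 26 x 26 mm, centre at press x = -11, y = 59). Origin: ball centre, 12 mm above the bed, at press x = -11.2, y = 26.6 mm when free. Pushed up to 9 mm towards +y: 1.25 N plus 0.25 N/mm. A round heel pushed in along +x meets it and the side pin 15 to 22 mm before the nest, then snaps in between them.
- round_heel_mid (a point): The round heel: a cylinder of brown stacked leather, diameter 50 mm, 24 mm high, 55 g, standing upright on the table. Site at its centre, 12 mm up; z is its axis.
- round_heel: The same round heel; origin at the centre of its underside.
- d_heel_mid (a point): The D-shaped heel on the press bed: brown stacked leather, 24 mm high, 55 g. Site half-way up. x points to its flat face, 24 mm from the point; the straight sides, y = -23 and 23 mm, are parallel to x and run from x = 24 to -5 mm; then a half-round back of radius 23 mm ends at x = -28 mm. Grip it across the straight sides.
- d_heel: The same D-shaped heel; origin at the centre of its underside, axes as its point.
- tray_d: Low open plywood tray, fixed, that holds the D-shaped heels: 140 (x) x 180 (y) mm outside, walls 5 mm thick and 32 mm high, floor 5 mm thick. Origin: centre of its underside on the table. Two D-shaped heels stand in its -y half (to y = -25 mm), at x = -31 and +31 mm; its +y half is free.
- tray_small: A like tray that holds two small round heels (32 mm diameter, 24 mm high) in its -y half: not for the D-shaped heel.
- tin_mid (a point): Bystander: round flat metal polish tin, 68 mm diameter, 25 mm high; point at its centre.
- spool_mid (a point): Bystander: wooden thread spool standing upright, 42 mm diameter, 48 mm high; point at its centre.
- glue_pot_mid (a point): Bystander: dark jar with a steel lid, 72 mm diameter, 85 mm high; point at its middle.
- hammer_grip (a point): Bystander: hammer, 270 mm long, lying; point on its handle.
- brush_mid (a point): Bystander: oval shoe brush, 170 x 56 x 48 mm, lying on its bristles; point at its middle.
Not all that is in view belongs to the job. What is shaped like the round_heel but turquoise or white is not meant.

How it is judged (in metres and radians):
On the way, in this order (a step that is already met when the one before it is completed fails the run):
1. the D-shaped heel lies flat in the tray of D-shaped heels, let go (x of d_heel_mid in the frame of tray_d between -0.055 and 0.055 m and y of d_heel_mid in the frame of tray_d between -0.075 and 0.075 m and z of d_heel_mid in the frame of tray_d between 0.008 and 0.05 m and angle between the z axis of d_heel_mid and the z axis of tray_d, either way round below 0.2 rad and contact force between d_heel and the fingers below 0.05 N), for 0.2 s.
2. the round heel sits in the nest against both pins and the plunger (horizontal distance between round_heel_mid and nest below 0.002 m and z of round_heel_mid in the frame of press between 0.039 and 0.045 m and angle between the z axis of round_heel_mid and the z axis of press, either way round below 0.05 rad and contact force between round_heel and back_pin above 0.15 N and contact force between round_heel and side_pin above 0.15 N and contact force between round_heel and plunger above 0.5 N), for 0.2 s.
At the end, for the whole second after the job is handed in: The round heel stands flat (within 3 degrees) on the press bed, within 2 mm of the nest point, touching both pins (over 0.15 N) and pressed by the plunger (over 0.5 N); the D-shaped heel lies flat (within 11 degrees) inside the tray of D-shaped heels; both are let go and at rest (all of step 1 and all of step 2 and contact force between round_heel and the fingers below 0.05 N and linear speed of each of round_heel, d_heel below 0.01 m/s).
It fails at once if a bystander (tin, spool, glue pot, hammer, brush) is moved by more than 30 mm (distance of any of tin_mid, spool_mid, glue_pot_mid, hammer_grip, brush_mid from where it was at the start of the episode above 0.03 m).
It fails at once if the round heel is forced against a locating pin with more than 60 N (contact force between round_heel and back_pin above 60 N or contact force between round_heel and side_pin above 60 N).
It also fails if it takes over 62 s, if anything falls off the work surface, if the arm or the gripper's body presses on something with over 40 N, if the wrist force passes 120 N, or if a joint passes its speed limit or range.

## Working session

There is one attempt and no reset: what is moved stays moved. The work goes in short steps, Python scripts to look and compute and a shell command to move; the robot and the scene stay as the last step left them, time stands still between calls to the robot, and variables do not carry over. Pictures are saved under pics/ and viewed, and the job is handed in when it is done.

```bash
mkdir -p pics; ls
python3 - <<'E'
from cell import manip
import cv2,json,numpy as np
s=manip.read_state(); print(s)
for c in ("scene","top"):
    im,d=manip.camera(c); cv2.imwrite(f"pics/{c}0.png",im[:,:,::-1]); np.savez(f"{c}0.npz",im=im,d=d)
    print(c,manip.calibration(c))
E
```

```text
pics
{'clock': 0.0, 'joints': array([-1.24957010e+00,  3.00481819e-01,  1.52157015e+00,  3.50485643e-05,
        1.32070322e+00, -6.65953313e-02]), 'qd': array([ 1.14961892e-03,  5.47763024e-04,  1.07318300e-03,  8.65842084e-05,
       -7.70779908e-04, -1.05813246e-03]), 'effort': array([ 4.41848943e-04, -5.31808448e+01, -3.52735376e+01,  7.08719459e-02,
        2.44613987e-02, -8.55178951e-05]), 'eef_pos': array([ 207.92119004, -508.90464572,  204.8850775 ]), 'eef_rot': array([-3.14043495e+00, -1.11234979e-04,  3.87812800e-01]), 'wrist_force': array([-0.72329279, -0.53787088, -0.11705879]), 'moment': array([-0.04433378,  0.0230376 , -0.02300629]), 'finger_gap': 94.06414380320157}
scene {'fx': 446.18341098615457, 'fy': 446.18341098615457, 'cx': 321.7417300843607, 'cy': 198.68026309983375, 'world_from_camera': array([[-1.14645072e-01, -8.86191044e-01,  4.48911952e-01,
         9.48145410e+02],
       [ 9.93389954e-01, -1.04879493e-01,  4.66550192e-02,
         1.95816169e+01],
       [ 5.73639770e-03,  4.51293391e-01,  8.92357198e-01,
         9.89213032e+02],
       [ 0.00000000e+00,  0.00000000e+00,  0.00000000e+00,
         1.00000000e+00]])}
top {'fx': 476.4256514193187, 'fy': 476.4256514193187, 'cx': 312.85790740152316, 'cy': 208.3084433343931, 'world_from_camera': array([[ 1.48938974e-02,  9.97287040e-01, -7.20883598e-02,
         4.25339101e+02],
       [-9.99886920e-01,  1.50049620e-02,  9.99341964e-04,
        -4.25639020e+01],
       [ 2.07831389e-03,  7.20653240e-02,  9.97397749e-01,
         1.43902540e+03],
       [ 0.00000000e+00,  0.00000000e+00,  0.00000000e+00,
         1.00000000e+00]])}
```

View pics/scene0.png

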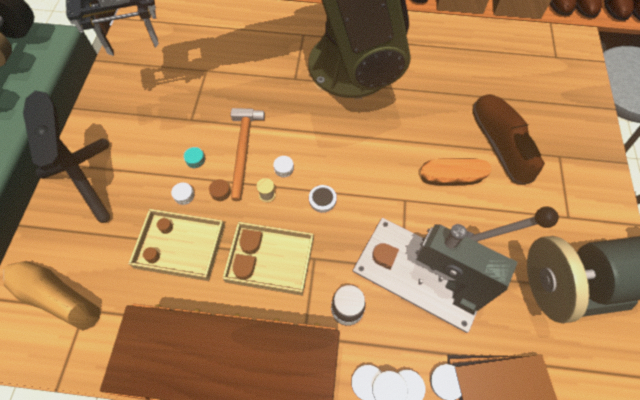

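View pics/top0.png

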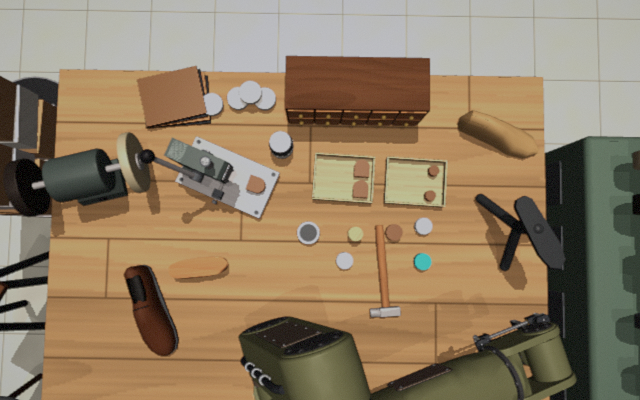

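```bash
cat > h.py <<'E'
from cell import manip
import numpy as np,cv2
def world(c,u,v,d):
    k=manip.calibration(c); T=np.array(k["world_from_camera"])
    x=(u-k["cx"])/k["fx"]*d; y=-(v-k["cy"])/k["fy"]*d
    return (np.stack([x,y,-d,np.ones_like(d)],-1)@T.T)[...,:3]
def cloud(c,d):
    v,u=np.mgrid[0:400,0:640].astype(float); P=world(c,u,v,d.astype(float)); P[d<=0]=np.nan; return P
def proj(c,p):
    k=manip.calibration(c); T=np.linalg.inv(np.array(k["world_from_camera"])); q=T@np.append(p,1)
    return k["cx"]-k["fx"]*q[0]/q[2], k["cy"]+k["fy"]*q[1]/q[2]
E
python3 - <<'E'
from h import *
for c in ("top","scene"):
    d=np.load(f"{c}0.npz")["d"]; P=cloud(c,d)
    for n in ("round_heel","d_heel","press","tray_d","tray_small","back_pin","side_pin"):
        for r in manip.look_for(c,n)[:4]:
            b=r["bbox"]; u,v=(b[0]+b[2])/2,(b[1]+b[3])/2
            print(c,n,round(r["p"],2),np.round(b),np.round(P[int(v),int(u)]))
E
```

```text
top round_heel 0.78 [413. 215. 432. 236.] [ 483. -369.   25.]
top round_heel 0.68 [338. 252. 351. 269.] [ 376. -138.   27.]
top round_heel 0.6 [413. 253. 431. 270.] [ 376. -365.   26.]
top round_heel 0.51 [385. 228. 402. 240.] [ 458. -283.   20.]
top d_heel 0.7 [244. 179. 262. 194.] [589. 133.  50.]
top press 0.78 [139. 136. 280. 220.] [616. 267.  31.]
top tray_d 0.84 [314. 154. 376. 206.] [ 620. -140.    3.]
top tray_small 0.87 [380. 155. 447. 209.] [ 614. -347.    4.]
top tray_small 0.61 [142. 139. 278. 218.] [613. 267.  27.]
top tray_small 0.43 [243. 174. 266. 195.] [594. 129.  55.]
top side_pin 0.73 [169. 260. 228. 278.] [347. 287.  47.]
top side_pin 0.53 [137. 134. 277. 215.] [598. 233. 218.]
scene round_heel 0.91 [169. 183. 193. 204.] [ 485. -375.   18.]
scene round_heel 0.9 [272. 159. 293. 179.] [ 391. -140.   23.]
scene round_heel 0.81 [180. 147. 204. 168.] [ 385. -374.   26.]
scene round_heel 0.65 [258. 179. 276. 200.] [ 465. -162.   49.]
scene d_heel 0.79 [369. 244. 398. 270.] [602. 122.  51.]
scene press 0.69 [350. 207. 559. 335.] [664. 240. 187.]
scene press 0.68 [127. 210. 225. 281.] [ 614. -357.    5.]
scene tray_d 0.66 [224. 220. 314. 296.] [ 618. -138.    5.]
scene tray_d 0.6 [352. 209. 560. 330.] [664. 240. 194.]
scene tray_small 0.68 [129. 209. 223. 282.] [ 614. -357.    5.]
```

The scene view shows the brown round heel at (220,189), right beside the hammer handle. The D heel is at (384,256) on the press bed, tray_d at (268,258) and the small tray at (177,244). In the top view these sit at (394,233), (256,185), (344,180) and (416,182). Next I'll measure each one precisely.

Run:
```python
from h import *
from scipy.optimize import minimize
def rect(P):
    r=cv2.minAreaRect(P[:,:2].astype(np.float32)); return np.round(r[0],1),np.round(r[1],1),round(r[2],1)
for c in ("top","scene"):
    z=np.load(f"{c}0.npz"); d=z["d"];im=z["im"].astype(int); P=cloud(c,d); X,Y,Z=P[...,0],P[...,1],P[...,2]
    print(c,"table z",np.nanmedian(Z[(abs(X-480)<80)&(abs(Y-0)<60)]), np.nanstd(Z[(abs(X-480)<20)&(abs(Y+60)<20)]))
    hsv=cv2.cvtColor(z["im"],cv2.COLOR_RGB2HSV).astype(int)
    # bed: gray bright
    m=(abs(Z-30)<6)&(X>500)&(X<800)&(Y>60)&(Y<420)&(hsv[...,1]<60)
    m=cv2.morphologyEx(m.astype(np.uint8),cv2.MORPH_OPEN,np.ones((2,2)))>0
    print("bed",m.sum(),np.median(Z[m]),rect(P[m]))
    # brown objects
    for n,(x0,x1,y0,y1,za,zb) in {"round":(420,500,-320,-255,15,33),"D":(540,660,70,190,46,62),"dt":(555,690,-220,-60,20,33),}.items():
        m=(X>x0)&(X<x1)&(Y>y0)&(Y<y1)&(Z>za)&(Z<zb)
        mb=m&(im[...,0]<170)&(im[...,2]<90)&(im[...,0]>im[...,2]+25)
        if mb.sum()>5: print(n,mb.sum(),np.median(Z[mb]),P[mb].mean(0).round(1),rect(P[mb]))
    m=(X>520)&(X<720)&(Y>-250)&(Y<-40)&(Z>-3)&(Z<40)&(hsv[...,0]>20)&(hsv[...,0]<35)&(hsv[...,1]>60)
    print("tray",m.sum(),rect(P[m]))
    im2=z["im"][:,:,::-1]
    if c=="top": cv2.imwrite("pics/t_press.png",cv2.resize(im2[125:225,130:290],None,fx=5,fy=5,interpolation=2)); cv2.imwrite("pics/t_tray.png",cv2.resize(im2[145:275,300:440],None,fx=4.5,fy=4.5,interpolation=2))
    else: cv2.imwrite("pics/s_press.png",cv2.resize(im2[200:340,345:525],None,fx=4.2,fy=4.2,interpolation=2)); cv2.imwrite("pics/s_tray.png",cv2.resize(im2[140:300,160:330],None,fx=3.7,fy=3.7,interpolation=2))
```

```text
top table z 0.06527748023233926 11.891680727848579
bed 2671 nan (array([616.7, 210.6]), array([269.1, 149.8]), 67.7)
round 223 22.379896303917576 [ 459.9 -284.1   22.7] (array([ 456.9, -277.6]), array([48.1, 65. ]), 23.9)
D 80 52.88089336942244 [586.  125.1  53. ] (array([590.7, 123. ]), array([45.2, 42. ]), 69.3)
dt 194 27.373054119135986 [ 623.5 -176.6   27.1] (array([ 623.8, -142.1]), array([134.1, 156.2]), 0.8)
tray 1551 (array([ 621. , -135.5]), array([183.6, 139.8]), 87.0)
scene table z -0.39361607794705833 11.399202160951122
bed 4933 nan (array([628.2, 217. ]), array([277.6, 141.5]), 63.7)
round 289 22.680818701571866 [ 463.9 -284.2   22.4] (array([ 462.8, -281.3]), array([52.7, 48.5]), 86.7)
D 53 51.16199505525992 [611.5 116.   51.3] (array([604. , 116.4]), array([50.2, 31.6]), 16.3)
dt 698 27.82622997364723 [ 616.8 -181.2   27.3] (array([ 623.2, -142.6]), array([154.1, 135.1]), 88.3)
tray 3145 (array([ 622.6, -133.8]), array([179.7, 139.4]), 87.0)
```

View pics/t_press.png

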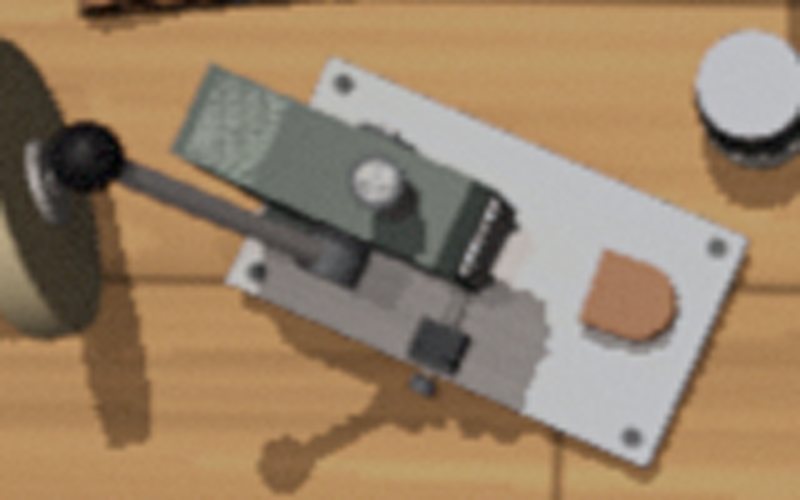

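View pics/s_press.png

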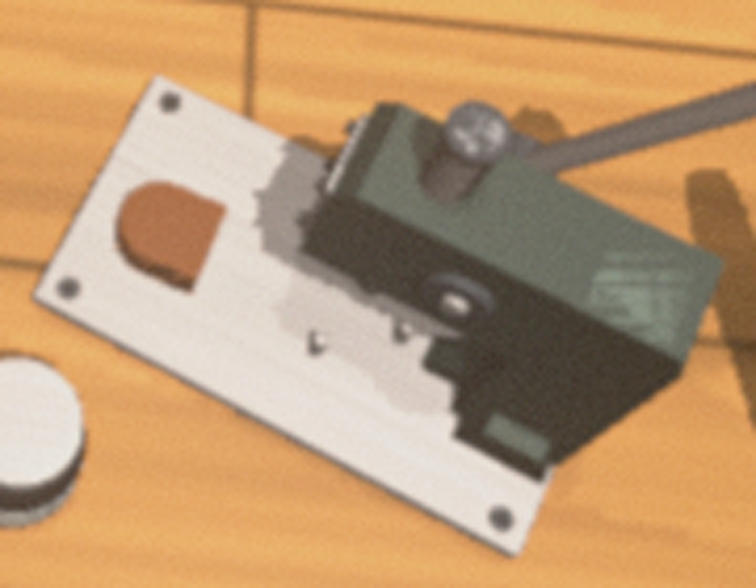

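View pics/t_tray.png

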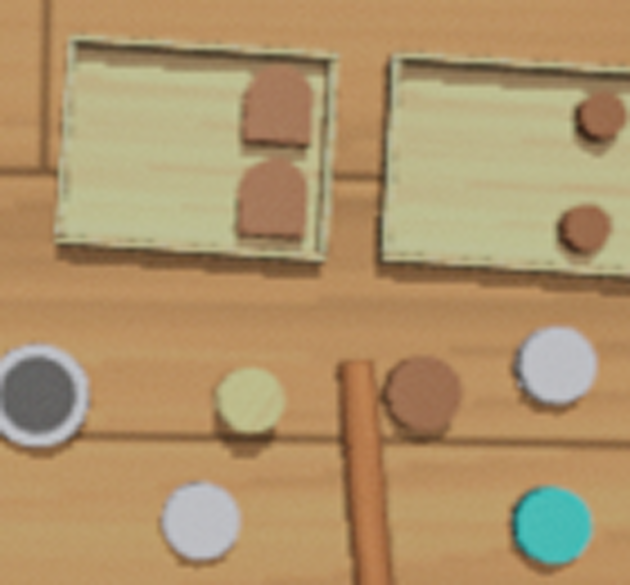

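View pics/s_tray.png

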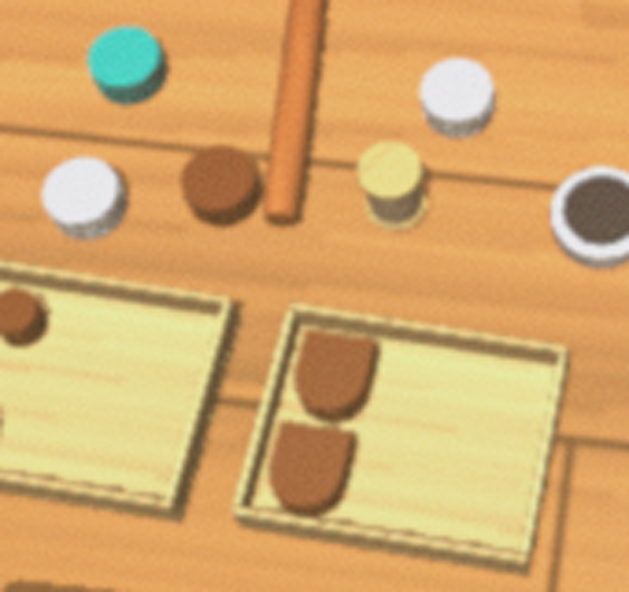

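The top and scene views agree on the layout. Side pin at scene crop (316,340), back pin at (402,332), so the mouth faces world −y. The round heel has the hammer handle about 5 mm to its +y side, so the jaws should close along world x. Next I'll fit the poses.

```bash
python3 - <<'E'
from h import *
from scipy.optimize import least_squares
def rayz(c,u,v,z):
    a=world(c,u,v,np.array(500.));b=world(c,u,v,np.array(1500.)); return a+(b-a)*(z-a[2])/(b[2]-a[2])
def up(U,V,f,ox,oy): return ox+(U+.5)/f-.5, oy+(V+.5)/f-.5
obs=[]
# press corner coords (x,y) at z=30
for U,V,p in [(748,240,(-150,-75)),(652,466,(-150,75)),(330,56,(125,-75)),(226,284,(125,75))]:
    obs.append(("top",rayz("top",*up(U,V,5,130,125),30),p))
for U,V,p in [(155,75,(-150,75)),(36,297,(-150,-75)),(516,556,(125,-75))]:
    obs.append(("scene",rayz("scene",*up(U,V,4.2,345,200),30),p))
def fit(obs,x0):
    def f(q):
        c,s=np.cos(q[2]),np.sin(q[2]); r=[]
        for n,w,p in obs: r+=[q[0]+c*p[0]-s*p[1]-w[0], q[1]+s*p[0]+c*p[1]-w[1]]
        return np.array(r)
    r=least_squares(f,x0,loss='soft_l1',f_scale=2); return r.x,f(r.x)
for sel in ("top","scene","both"):
    o=[k for k in obs if sel in (k[0],"both")]
    q,r=fit(o,[600,200,1.1]); print(sel,q.round(2),np.degrees(q[2]).round(2),r.round(1))
pins=[rayz("scene",*up(315,336,4.2,345,200),48),rayz("scene",*up(402,328,4.2,345,200),48)]
c,s=np.cos(q[2]),np.sin(q[2])
for w in pins: d=w[:2]-q[:2]; print("pin press xy",c*d[0]+s*d[1],-s*d[0]+c*d[1])
# D heel top outlines
def contour(cam,box,z,name):
    Z=np.load(f"{cam}0.npz")["im"].astype(np.uint8)
    u0,v0,u1,v1=box; roi=cv2.resize(Z[v0:v1,u0:u1],None,fx=6,fy=6,interpolation=2)
    hsv=cv2.cvtColor(roi,cv2.COLOR_RGB2HSV); 
    m=((hsv[...,0]<14)|(hsv[...,0]>170))&(hsv[...,1]>100)&(hsv[...,2]>90)
    n,l,st,ce=cv2.connectedComponentsWithStats(m.astype(np.uint8)); k=1+np.argmax(st[1:,4])
    cs,_=cv2.findContours((l==k).astype(np.uint8),cv2.RETR_EXTERNAL,cv2.CHAIN_APPROX_NONE)
    cc=max(cs,key=cv2.contourArea)[:,0]
    W=np.array([rayz(cam,*up(a,b,6,u0,v0),z) for a,b in cc])[:,:2]
    print(cam,name,np.round(cv2.minAreaRect(W.astype(np.float32)),1) if 0 else cv2.minAreaRect(W.astype(np.float32)), "circ",cv2.minEnclosingCircle(W.astype(np.float32)))
    cv2.drawContours(roi,[cc[:,None]],-1,(0,255,0),1); cv2.imwrite(f"pics/c_{cam}_{name}.png",roi[:,:,::-1])
    return W
contour("top",(236,168,276,202),54,"D"); contour("scene",(360,232,408,278),54,"D")
contour("top",(384,220,406,248),24,"R"); contour("scene",(204,172,232,206),24,"R")
E
cd pics; python3 -c "
import cv2,numpy as np
a=[cv2.resize(cv2.imread(f'c_{n}.png'),(280,280)) for n in('top_D','scene_D','top_R','scene_R')]
cv2.imwrite('c_all.png',np.vstack([np.hstack(a[:2]),np.hstack(a[2:])]))"
```

```text
top [622.39 223.74   1.18] 67.49 [ 1.9 -1.5 -1.   1.8 -0.2 -0.1 -0.3 -0. ]
scene [624.28 224.65   1.17] 67.25 [-1.3  0.   0.3 -2.3  0.9  2.1]
both [623.11 224.11   1.18] 67.45 [ 2.5 -1.1 -0.3  2.3  0.6  0.2  0.5  0.3 -2.1 -0.9 -0.3 -2.7 -0.6  2. ]
pin press xy -10.471933378663389 -28.12237497741682
pin press xy 27.157402172691555 -2.194200591424332
top D ((592.0965576171875, 122.37709045410156), (49.7330207824707, 43.319305419921875), 70.92120361328125) circ ((594.2324829101562, 125.64674377441406), 28.76117515563965)
scene D ((598.4048461914062, 122.67262268066406), (49.39793395996094, 50.68449401855469), 71.1255111694336) circ ((599.5140991210938, 127.76109313964844), 30.15850257873535)
top R ((460.3247985839844, -283.79083251953125), (50.11080551147461, 50.06623077392578), 57.24552536010742) circ ((459.6936340332031, -284.03857421875), 26.306127548217773)
scene R ((464.01995849609375, -284.8248596191406), (55.22422790527344, 49.73221206665039), 42.84688949584961) circ ((465.3277587890625, -285.2316589355469), 28.310070037841797)
```

View pics/c_all.png

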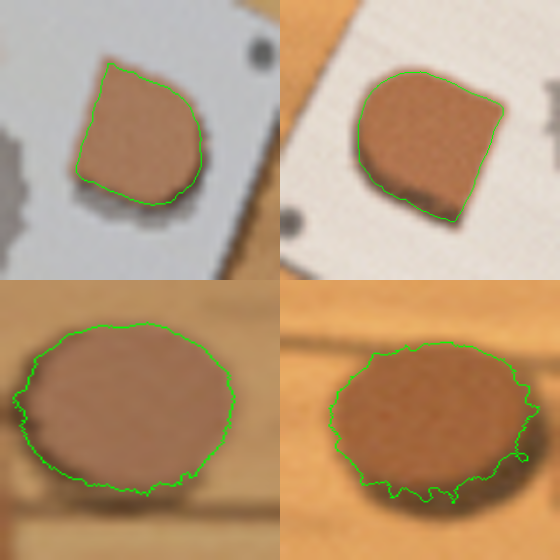

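D heel: origin about (594.5, 124.5), yaw about 71°. Round heel: about (460, −284). Press: (623, 224), yaw 67.4°. Tray_d: centre about (622, −135), yaw about −3°. I'll go to the D heel now with tool yaw 71°, so the jaws close across its straight sides.

```bash
python3 -m inch '{"grip":[1,1,1,1,1,1,1,1,1,0.6],"travel":[[3,5,0],[6.5,10,0],[9.7,15.5,0],[13,21,0],[16,26.5,0],[19.5,32,0],[22.6,37,0],[26,42.5,0],[29,48,0],[32,52.5,0]],"turn":[[0,0,5],[0,0,10],[0,0,15],[0,0,20],[0,0,25],[0,0,30],[0,0,35],[0,0,40],[0,0,45],[0,0,48.8]]}' 20
```

```text
clock: 2.05
eef_pos: [528.7, 18.0, 205.7]
eef_rot: [3.141, -0.0, 1.243]
wrist_force: [0.9, -1.5, -0.1]
finger_gap: 87.1
```

```bash
python3 -m inch '{"grip":[0.5,0.5,0.5,0.5,0.5,0.5],"travel":[[3,5,0],[6.6,10.65,0],[6.6,10.65,-4],[6.6,10.65,-8],[6.6,10.65,-8],[6.6,10.65,-8]],"turn":[[0,0,0],[0,0,0],[0,0,0],[0,0,0],[0,0,0],[0,0,0]]}'
python3 - <<'E'
from h import *
s=manip.read_state();print(s["eef_pos"],s["joints"])
for c in("top","scene"):
    im,d=manip.camera(c); np.savez(f"{c}1.npz",im=im,d=d)
    u,v=map(int,proj(c,s["eef_pos"])); print(c,u,v)
    cv2.imwrite(f"pics/{c}1.png",cv2.resize(im[max(0,v-50):v+50,u-60:u+60,::-1],None,fx=5,fy=5,interpolation=2))
a=[cv2.imread(f"pics/{c}1.png") for c in("top","scene")]
h=min(x.shape[0] for x in a);cv2.imwrite("pics/both1.png",cv2.resize(np.hstack([x[:h] for x in a]),(800,int(800*h/1200))))
E
```

```text
clock: 2.8
eef_pos: [595.5, 124.5, 127.6]
eef_rot: [3.139, -0.001, 1.242]
wrist_force: [-0.1, 0.8, 0.3]
finger_gap: 70.8
[595.46002699 124.48168478 127.55805946] [ 1.45937297e-01  4.96654265e-01  1.43423075e+00 -1.31389109e-04
  1.20805344e+00  4.74488900e-01]
top 252 180
scene 389 240
```

View pics/both1.png

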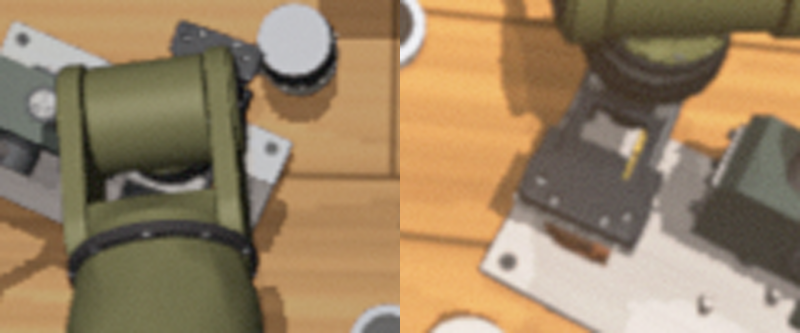

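In the left (top) view the arm hides the heel. In the right (scene) view the gripper is above the D heel, and the heel shows just under it at (580,243). I'll go down and grip.

```bash
python3 -m inch '{"grip":[0.5,0.5,0.5,0.5,-0.2,-0.2,-0.2,-0.2],"travel":[[0,0,-4],[0,0,-7.5],[0,0,-9.4],[0,0,-9.4],[0,0,-9.4],[0,0,-9.4],[0,0,-9.4],[0,0,-9.4]],"turn":[[0,0,0],[0,0,0],[0,0,0],[0,0,0],[0,0,0],[0,0,0],[0,0,0],[0,0,0]]}' 20
```

```text
clock: 3.9
eef_pos: [595.9, 124.6, 34.7]
eef_rot: [3.137, -0.002, 1.242]
wrist_force: [-1.2, -0.2, 6.6]
finger_gap: 45.8
```

Gap is 45.8 mm, which matches the D heel's 46 mm width. Now lift and carry it to the tray.

```bash
python3 -m inch '{"grip":[-0.2,-0.2,-0.2,-0.2,-0.2,-0.2,-0.2,-0.2,-0.2,-0.2],"travel":[[0,0,2.5],[0,0,5.5],[0.5,-4,7.5],[1.2,-8.5,7.5],[2,-13,7.5],[2.5,-17.5,7.5],[2.8,-21,7.5],[2.8,-22.1,7],[2.8,-22.1,4],[2.8,-22.1,4]],"turn":[[0,0,0],[0,0,0],[0,0,0],[0,0,0],[0,0,0],[0,0,0],[0,0,0],[0,0,0],[0,0,0],[0,0,0]]}'
python3 - <<'E'
from h import *
im,d=manip.camera("scene"); cv2.imwrite("pics/s2.png",cv2.resize(im[150:350,160:420,::-1],None,fx=3,fy=3,interpolation=2))
E
```

```text
clock: 5.15
eef_pos: [622.6, -95.5, 72.5]
eef_rot: [-3.141, -0.002, 1.243]
wrist_force: [-0.5, 0.2, -1.4]
finger_gap: 46.0
```

View pics/s2.png

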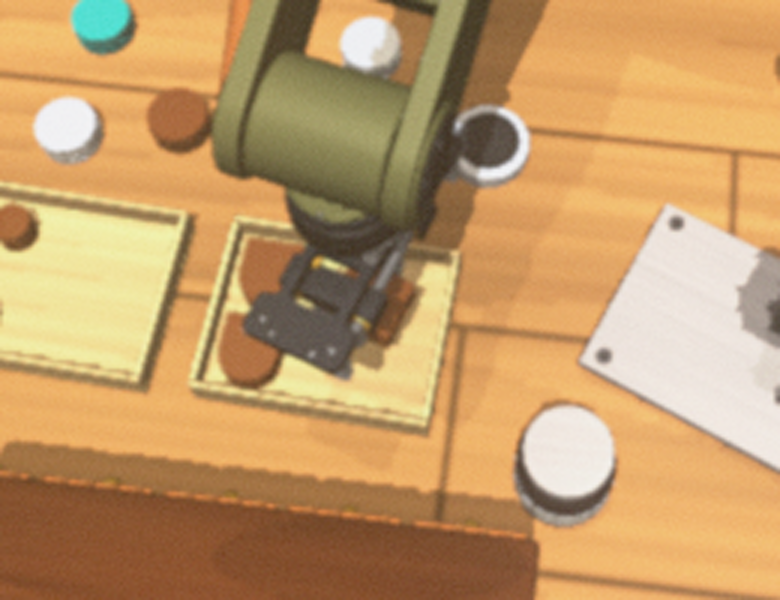

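The D heel is held over the tray's free half, at (393,308). The two others are at (270,270) and (248,350), clear of it. Next, lower and release.

```bash
python3 -m inch '{"grip":[-0.2,-0.2,-0.2,-0.2,0.3,0.3,0.3,0.3,0.3],"travel":[[0,0,-3],[0,0,-5],[0,0,-6.1],[0,0,-6.1],[0,0,-6.1],[0,0,-6.1],[0,0,-6.1],[0,0,-4],[0,0,0]],"turn":[[0,0,0],[0,0,0],[0,0,0],[0,0,0],[0,0,0],[0,0,0],[0,0,0],[0,0,0],[0,0,0]]}'
```

```text
clock: 6.32
eef_pos: [623.0, -95.5, 75.1]
eef_rot: [3.141, -0.002, 1.243]
wrist_force: [0.3, -0.9, 0.8]
finger_gap: 61.2
```

```bash
python3 -m inch '{"grip":[0.3,0.5,0.5,0.5,0.5,0.5,0.5,0.5,0.5],"travel":[[0,0,4],[-3,-4,5],[-7,-8.5,5],[-11,-13,5],[-15,-17.5,5],[-16.25,-18.85,4],[-16.25,-18.85,1],[-16.25,-18.85,1],[-16.25,-18.85,1]],"turn":[[0,0,0],[0,0,5],[0,0,10],[0,0,15],[0,0,18.8],[0,0,18.8],[0,0,18.8],[0,0,18.8],[0,0,18.8]]}'
python3 - <<'E'
from h import *
s=manip.read_state()
im,d=manip.camera("scene"); cv2.imwrite("pics/s3.png",cv2.resize(im[120:300,120:340,::-1],None,fx=3.3,fy=3.3,interpolation=2)); np.savez("scene3.npz",im=im,d=d)
im,d=manip.camera("top"); cv2.imwrite("pics/t3.png",cv2.resize(im[120:300,280:460,::-1],None,fx=3.3,fy=3.3,interpolation=2))
E
```

```text
clock: 7.45
eef_pos: [461.3, -283.8, 86.3]
eef_rot: [3.14, -0.001, 1.572]
wrist_force: [0.0, -1.1, -1.0]
finger_gap: 70.7
```

View pics/s3.png

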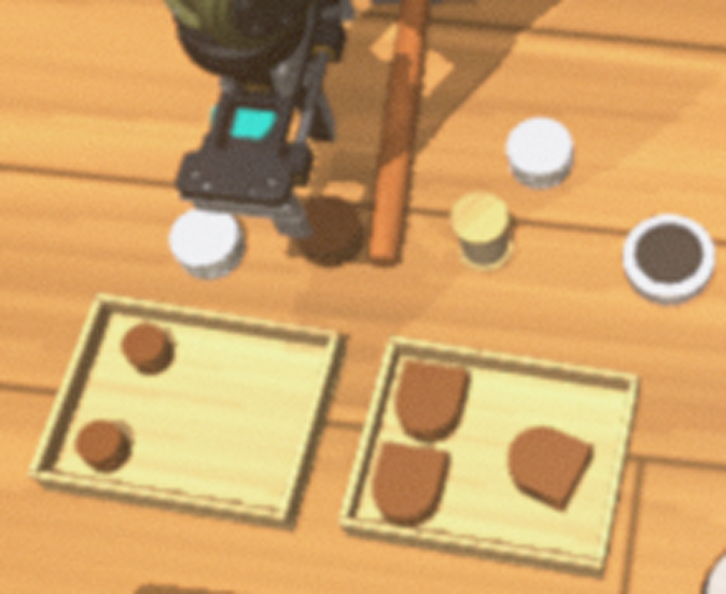

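View pics/t3.png

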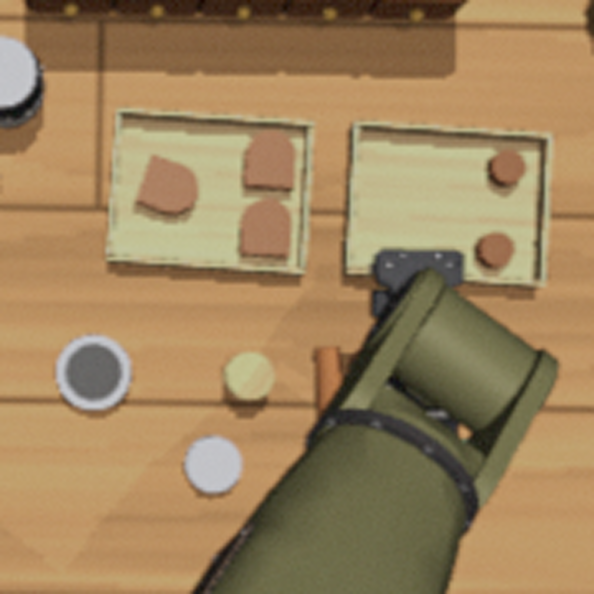

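The top view shows the D heel flat in tray_d at (165,187). In the scene view the gripper looks left of the round heel at (330,232), so I'll check how much of that is parallax.

Run:
```python
from h import *
e=manip.read_state()["eef_pos"]
f=lambda p:tuple(np.round((np.array(proj("scene",p))-[120,120])*3.3,0))
print("finger +x tip",f(e+[41,0,0]),"inner",f(e+[35,0,0]),"edges",f(e+[41,8,0]),f(e+[41,-8,0]),"heel top",f(np.array([460.5,-284,24.])))
```

```text
finger +x tip (np.float64(297.0), np.float64(231.0)) inner (np.float64(299.0), np.float64(224.0)) edges (np.float64(308.0), np.float64(233.0)) (np.float64(286.0), np.float64(230.0)) heel top (np.float64(328.0), np.float64(221.0))
```

It's parallax: the projected fingertip (297,231) and heel top (328,221) both match the picture. Go down and grip.

```bash
python3 -m inch '{"grip":[0.5,0.5,0.5,0.5,0,0,0,0],"travel":[[0,0,-3.5],[0,0,-6.5],[0,0,-8.1],[0,0,-8.1],[0,0,-8.1],[0,0,-8.1],[0,0,-8.1],[0,0,-8.1]],"turn":[[0,0,0],[0,0,0],[0,0,0],[0,0,0],[0,0,0],[0,0,0],[0,0,0],[0,0,0]]}' 20
```

```text
clock: 8.55
eef_pos: [461.6, -284.2, 6.2]
eef_rot: [3.139, -0.0, 1.572]
wrist_force: [-1.2, 0.5, 7.1]
finger_gap: 49.4
```

Gap is 49.4 mm, which fits the 50 mm heel. Now carry it to the bed mouth and turn the jaws to the press y axis.

```bash
python3 -m inch '{"grip":[0,0,0,0,0,0,0,0,0,0],"travel":[[0,0,3],[0,0,8],[0.8,2.5,11.5],[2.2,7.5,11.5],[3.7,12.5,11.5],[5.2,17.5,11.5],[6.6,22.5,11.5],[8.1,27.5,11.5],[9.6,32.5,11.5],[11,37.5,11.5]],"turn":[[0,0,0],[0,0,0],[0,0,-3],[0,0,-6],[0,0,-9],[0,0,-12],[0,0,-15],[0,0,-18],[0,0,-21],[0,0,-22.6]]}'
```

```text
clock: 9.8
eef_pos: [571.9, 92.5, 121.5]
eef_rot: [3.138, -0.0, 1.176]
wrist_force: [0.3, -1.1, -0.5]
finger_gap: 49.5
```

```bash
python3 -m inch '{"grip":[0,0,0,0,0],"travel":[[0.6,2,0],[1.27,4.15,0],[1.27,4.15,-4],[1.27,4.15,-6.5],[1.27,4.15,-6.5]],"turn":[[0,0,0],[0,0,0],[0,0,0],[0,0,0],[0,0,0]]}'
python3 - <<'E'
from h import *
im,d=manip.camera("scene"); cv2.imwrite("pics/s4.png",cv2.resize(im[170:340,320:540,::-1],None,fx=3.5,fy=3.5,interpolation=2))
E
```

```text
clock: 10.42
eef_pos: [583.9, 133.3, 54.9]
eef_rot: [3.141, 0.002, 1.175]
wrist_force: [0.8, 0.1, 0.1]
finger_gap: 49.5
```

View pics/s4.png

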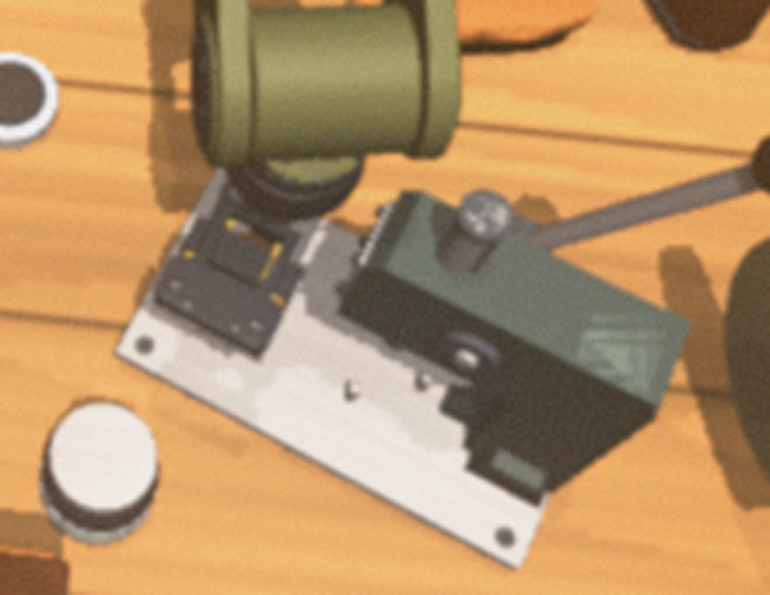

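The gripper with the heel hangs over the front of the bed, clear of the head. Both pins show at (352,388) and (423,380). Set it down, release, and back off.

```bash
python3 -m inch '{"grip":[0,0,0,0.35,0.35,0.35,0.35,0.35],"travel":[[0,0,-1.2],[0,0,-1.85],[0,0,-1.85],[0,0,-1.85],[0,0,-1.85],[0,0,-1.85],[0,0,3],[0,0,8]],"turn":[[0,0,0],[0,0,0],[0,0,0],[0,0,0],[0,0,0],[0,0,0],[0,0,0],[0,0,0]]}'
```

```text
clock: 11.48
eef_pos: [584.4, 133.5, 137.6]
eef_rot: [3.14, 0.001, 1.175]
wrist_force: [-0.1, -0.3, 1.4]
finger_gap: 63.4
```

```bash
python3 -m inch '{"grip":[0.35,0.35,-0.57,-0.57,-0.57,-0.57,-0.57,-0.57],"travel":[[0,0,2],[-1.5,-3.7,3],[-3,-7.4,3],[-3,-7.4,3],[-3,-7.4,3],[-3,-7.4,3],[-3,-7.4,3],[-3,-7.4,3]],"turn":[[0,0,0],[0,0,0],[7,-2.9,0],[14,-5.8,0],[21,-8.7,0],[28,-11.6,0],[35.1,-14.6,0],[35.1,-14.6,0]]}'
python3 - <<'E'
from h import *
s=manip.read_state();print(s["joints"].round(2))
for c in("top","scene"):
    im,d=manip.camera(c); np.savez(f"{c}5.npz",im=im,d=d)
    cv2.imwrite(f"pics/{c}5.png",cv2.resize(im[120:240,120:320,::-1] if c=="top" else im[190:340,310:520,::-1],None,fx=3.7,fy=3.7,interpolation=2))
E
```

```text
clock: 12.48
eef_pos: [553.9, 58.4, 166.8]
eef_rot: [-3.14, -0.662, 1.171]
wrist_force: [-0.1, 0.7, 0.0]
finger_gap: 20.6
[-0.27  0.29  1.77  0.75  1.11 -0.22]
```

View pics/scene5.png

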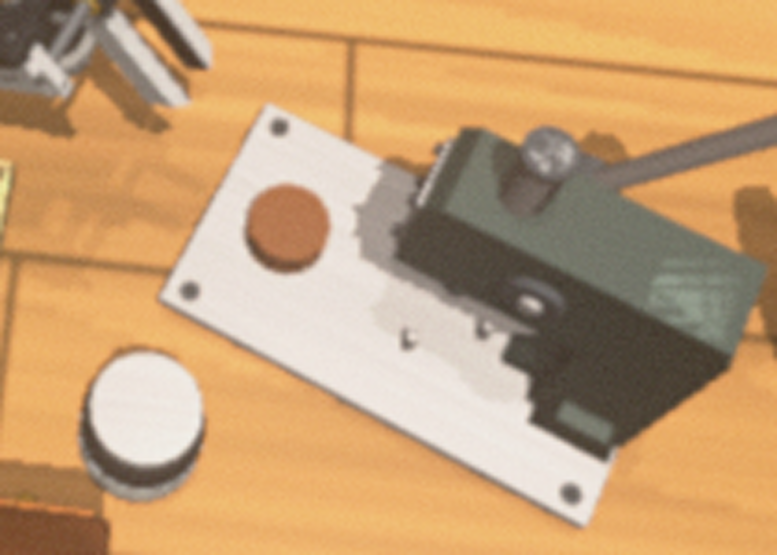

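View pics/top5.png

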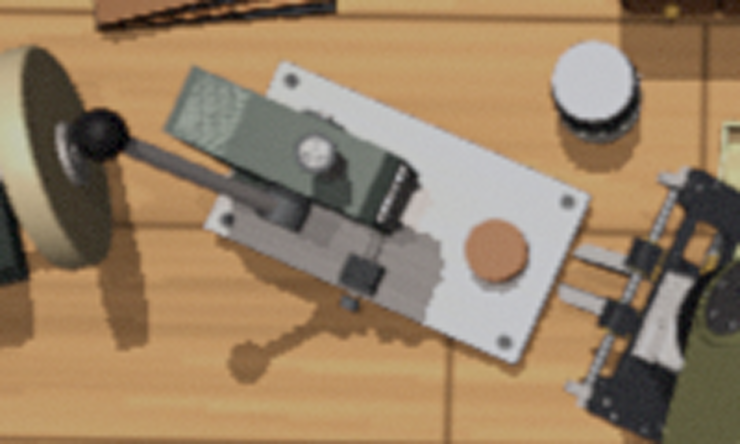

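The heel stands on the bed front (scene crop (287,225), top crop (496,252)). The gripper is tilted and slightly open as a two-finger cradle. Now measure the heel relative to the press in each picture.

```bash
cat > m.py <<'E'
from h import *
def rayz(c,u,v,z):
    a=world(c,u,v,np.array(500.));b=world(c,u,v,np.array(1500.)); return a+(b-a)*(z-a[2])/(b[2]-a[2])
PR={"top":(622.39,223.74,np.radians(67.49)),"scene":(624.28,224.65,np.radians(67.25)),"both":(623.11,224.11,np.radians(67.45))}
def topress(q,w):
    c,s=np.cos(q[2]),np.sin(q[2]); d=np.array(w[:2])-q[:2]; return np.array([c*d[0]+s*d[1],-s*d[0]+c*d[1]])
E
python3 - <<'E'
from m import *
for cam,box,vt in (("top",(240,175,270,205),100),("scene",(370,235,405,268),110)):
    Z=np.load(f"{cam}5.npz")["im"]; u0,v0,u1,v1=box
    roi=cv2.resize(Z[v0:v1,u0:u1],None,fx=6,fy=6,interpolation=2); hsv=cv2.cvtColor(roi,cv2.COLOR_RGB2HSV)
    print(np.median(hsv[hsv[...,1]>110][:,2]))
    for vt in (100,130,145,155):
        m=((hsv[...,0]<16)&(hsv[...,1]>100)&(hsv[...,2]>vt)).astype(np.uint8)
        m=cv2.morphologyEx(m,cv2.MORPH_OPEN,np.ones((9,9)))
        cs,_=cv2.findContours(m,cv2.RETR_EXTERNAL,cv2.CHAIN_APPROX_NONE)
        if not cs: continue
        cc=max(cs,key=cv2.contourArea)[:,0]
        W=np.array([rayz(cam,u0+(a+.5)/6-.5,v0+(b+.5)/6-.5,54)[:2] for a,b in cc])
        (x,y),ax,an=cv2.fitEllipse(W.astype(np.float32))
        print(cam,vt,(round(x,1),round(y,1)),np.round(ax,1),"press",topress(PR[cam],(x,y)).round(1),topress(PR["both"],(x,y)).round(1))
print("release tcp in press",topress(PR["both"],(584.4,133.5)))
E
```

```text
170.0
top 100 (583.8, 129.4) [44.5 47.4] press [-101.9   -0.4] [-102.5    0. ]
top 130 (584.2, 129.8) [44.7 46.1] press [-101.4   -0.7] [-102.1   -0.2]
top 145 (584.6, 130.2) [44.5 44.9] press [-100.9   -0.9] [-101.5   -0.4]
top 155 (584.9, 130.5) [43.8 44.4] press [-100.5   -1.1] [-101.1   -0.6]
182.0
scene 100 (589.8, 130.1) [47.  53.9] press [-100.5   -4.8] [-99.6  -5.3]Traceback (most recent call last):
  File "<stdin>", line 12, in <module>
  File "m.py", line 3, in rayz
    a=world(c,u,v,np.array(500.));b=world(c,u,v,np.array(1500.)); return a+(b-a)*(z-a[2])/(b[2]-a[2])
                                    ~~~~~^^^^^^^^^^^^^^^^^^^^^^^
  File "h.py", line 4, in world
    k=manip.calibration(c); T=np.array(k["world_from_camera"])
ValueError: time passes only in moves, steps and waits
```

```bash
python3 -m inch '{"grip":[-0.57,-0.57,-0.57,-0.57,-0.57],"travel":[[0.4,1,-4],[0.8,2.2,-8],[1.2,3.2,-11.5],[1.2,3.2,-12.6],[1.2,3.2,-12.6]],"turn":[[0,0,0],[0,0,0],[0,0,0],[0,0,0],[0,0,0]]}'
python3 - <<'E'
import numpy as np,pickle
from cell import manip
pickle.dump({c:manip.calibration(c) for c in("top","scene")},open("cal.pkl","wb"))
s=open("h.py").read().replace("manip.calibration(c)","CAL[c]").replace("import numpy as np,cv2","import numpy as np,cv2,pickle\nCAL=pickle.load(open('cal.pkl','rb'))"); open("h.py","w").write(s)
E
python3 - <<'E'
from m import *
s=manip.read_state();e=s["eef_pos"];print(e,topress(PR["both"],e))
for c,(u0,v0) in(("top",(215,160)),("scene",(340,210))):
    im,d=manip.camera(c); np.savez(f"{c}6.npz",im=im,d=d)
    f=9;roi=cv2.resize(im[v0:v0+60,u0:u0+85,::-1],None,fx=f,fy=f,interpolation=2)
    yj=np.array([-.9236,.3835,0])
    for k in(-10.3,10.3):
        u,v=proj(c,e+k*yj); p=(int((u-u0+.5)*f),int((v-v0+.5)*f)); cv2.circle(roi,p,3,(0,255,0),-1)
    cv2.imwrite(f"pics/{c}6.png",roi)
E
```

```text
clock: 13.2
eef_pos: [566.8, 91.5, 42.3]
eef_rot: [3.14, -0.659, 1.176]
wrist_force: [-0.4, -0.9, 0.4]
finger_gap: 19.9
[566.75886242  91.5037378   42.28989101] [-144.07795136    1.18971181]
```

View pics/top6.png

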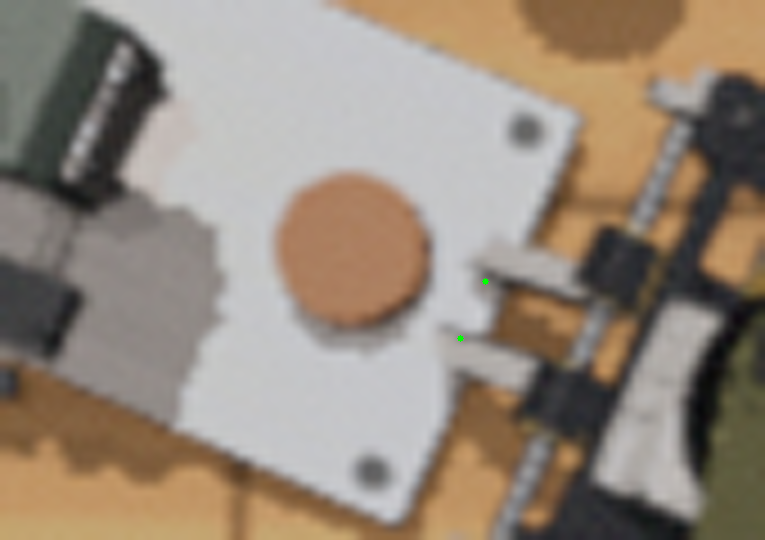

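View pics/scene6.png

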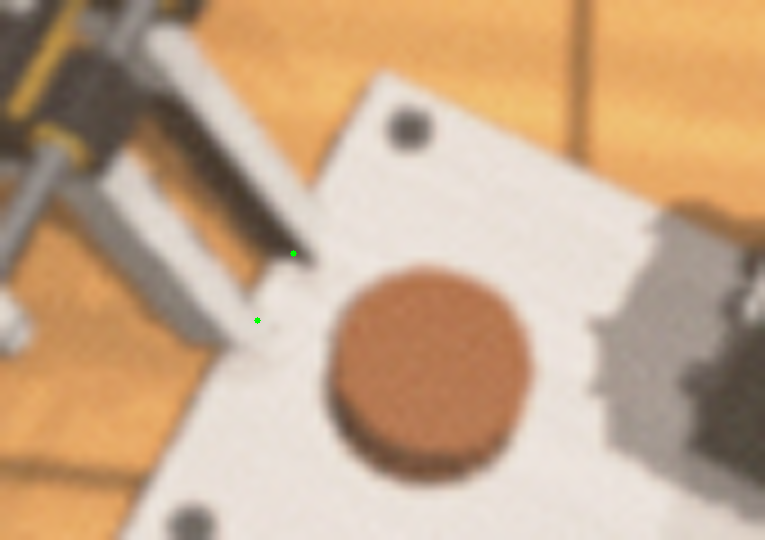

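The TCP marks (green) match the fingers in both pictures: mid (472,310) in top, (275,287) in scene. Before pushing, I'll check the press frame against the pins.

Run:
```python
from m import *
im=np.load("scene6.npz")["im"]; u0,v0,f=405,262,12
roi=cv2.resize(im[v0:v0+40,u0:u0+55,::-1],None,fx=f,fy=f,interpolation=2)
for n,col in(("both",(0,255,0)),("top",(255,0,0)),("scene",(0,0,255))):
    q=PR[n];c,s=np.cos(q[2]),np.sin(q[2])
    for p in((-7.5,-28),(29,0)):
        for z in(30,48):
            u,v=proj("scene",np.array([q[0]+c*p[0]-s*p[1],q[1]+s*p[0]+c*p[1],z])); cv2.circle(roi,(int((u-u0+.5)*f),int((v-v0+.5)*f)),4,col,1)
cv2.imwrite("pics/pins.png",roi)
```

```text
(no output)
```

View pics/pins.png

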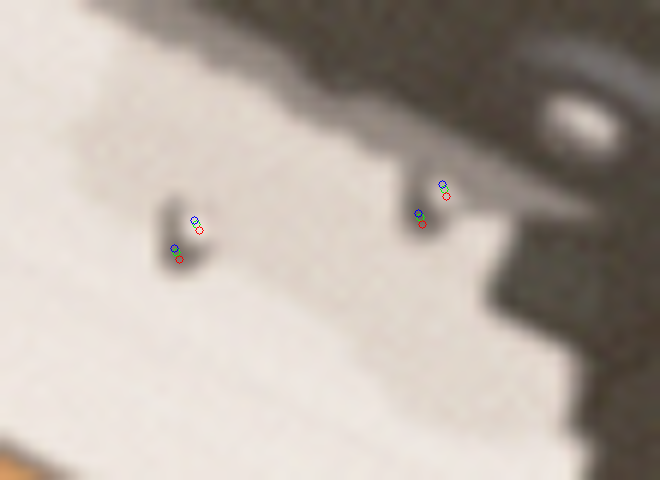

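The projected pin bases and tops fall on the imaged pins at (185,250) and (422,215) to within about 1 mm. So the "both" fit is good, and my cradle axis sits at about y=+1.2. I'll push slowly along press +x.

```bash
python3 -m inch '{"grip":[-0.57,-0.57,-0.57,-0.57,-0.57,-0.57,-0.57,-0.57,-0.57,-0.57],"travel":[[0,0,-0.5],[0.35,0.85,-0.5],[0.65,1.57,-0.5],[0.95,2.3,-0.5],[1.25,3.02,-0.5],[1.55,3.74,-0.5],[1.85,4.47,-0.5],[2.15,5.19,-0.5],[2.4,5.79,-0.5],[2.55,6.15,-0.5]],"turn":[[0,0,0],[0,0,0],[0,0,0],[0,0,0],[0,0,0],[0,0,0],[0,0,0],[0,0,0],[0,0,0],[0,0,0]]}'
cat > look.py <<'E'
import sys
from m import *
s=manip.read_state();e=s["eef_pos"];print(e.round(1),"press",topress(PR["both"],e).round(2),"F",s["wrist_force"].round(1))
for c,(u0,v0) in(("top",(175,150)),("scene",(360,215))):
    im,d=manip.camera(c); np.savez(f"{c}_{sys.argv[1]}.npz",im=im,d=d)
    cv2.imwrite(f"pics/{c}_{sys.argv[1]}.png",cv2.resize(im[v0:v0+80,u0:u0+105,::-1],None,fx=7,fy=7,interpolation=2))
E
python3 look.py a
```

```text
clock: 14.55
eef_pos: [592.9, 153.0, 38.3]
eef_rot: [3.138, -0.66, 1.177]
wrist_force: [0.2, -0.1, -0.5]
finger_gap: 20.5
[592.9 153.   38.3] press [-77.3    0.62] F [ 0.2 -0.1 -0.5]
```

View pics/scene_a.png

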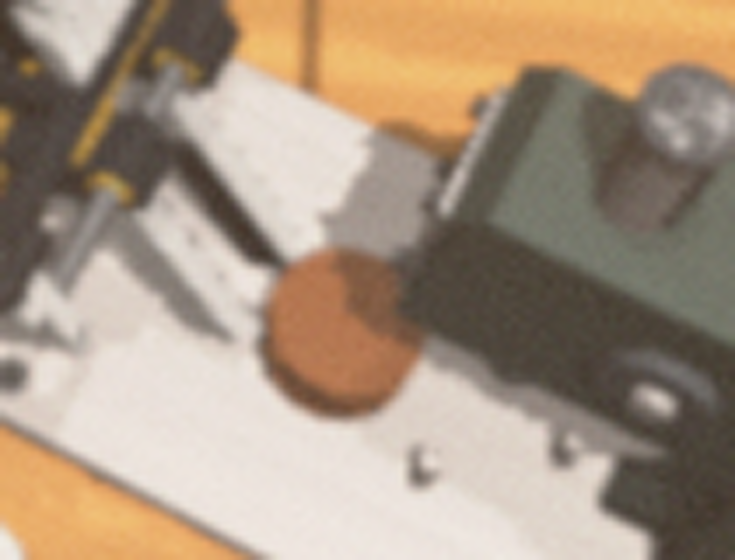

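View pics/top_a.png

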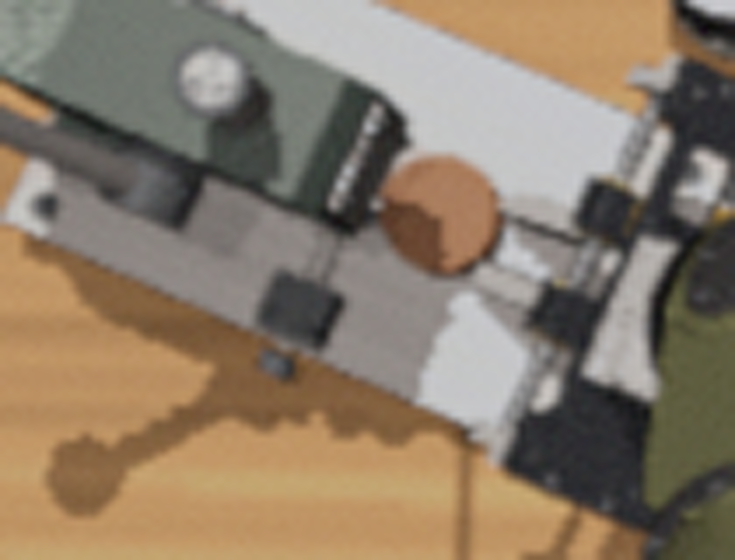

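```bash
cat > heel.py <<'E'
import sys
from m import *
t=sys.argv[1]; q=PR["both"]
g=np.mgrid[-90:8:1.0,-8:9:1.0]
# template: score of brown in disc r=25 minus ring 25-29 (visible front half) at z=54, per camera
for cam in("top","scene"):
    im=np.load(f"{cam}_{t}.npz")["im"]; hsv=cv2.cvtColor(im,cv2.COLOR_RGB2HSV)
    br=(((hsv[...,0]<15)|(hsv[...,0]>172))&(hsv[...,1]>100)).astype(np.float32)
    c,s=np.cos(q[2]),np.sin(q[2])
    def pts(x,y): return np.array([q[0]+c*x-s*y,q[1]+s*x+c*y,54.])
    k=CAL[cam]; T=np.linalg.inv(np.array(k["world_from_camera"]))
    def samp(X,Y):
        P=np.stack([q[0]+c*X-s*Y,q[1]+s*X+c*Y,np.full_like(X,54),np.ones_like(X)],-1)@T.T
        u=k["cx"]-k["fx"]*P[...,0]/P[...,2]; v=k["cy"]+k["fy"]*P[...,1]/P[...,2]
        return cv2.remap(br,u.astype(np.float32),v.astype(np.float32),1)
    X,Y=np.meshgrid(np.arange(-110,20,.5),np.arange(-45,45,.5),indexing="ij"); M=samp(X,Y)
    cv2.imwrite(f"pics/rect_{cam}_{t}.png",cv2.resize((M*255).astype(np.uint8),None,fx=2,fy=2))
    m=M>.5; n,l,st,ce=cv2.connectedComponentsWithStats(m.astype(np.uint8)); kk=1+np.argmax(st[1:,4]); m=l==kk
    print(cam,"brown x",X[m].min(),X[m].max(),"y",Y[m].min(),Y[m].max(),"mean",X[m].mean().round(1),Y[m].mean().round(1))
E
python3 heel.py a
```

```text
top brown x -75.5 -23.5 y -24.0 23.0 mean -50.1 -0.5
scene brown x -72.5 -24.5 y -33.0 21.0 mean -48.9 -6.4
```

The heel is in the cradle at press x about −49.5, but it lies 1–2 mm to the −y side and the narrow cradle isn't centring it. I'll back off, widen the cradle to about 28 mm, shift slightly +y and push again.

```bash
python3 -m inch '{"grip":[-0.57,-0.4,-0.4,-0.4,-0.4,-0.4,-0.4,-0.4,-0.4,-0.4],"travel":[[-0.38,-0.92,0],[-0.5,-0.87,0],[-0.5,-0.87,0],[-0.31,-0.41,0],[-0.12,0.05,0],[0.08,0.51,0],[0.27,0.97,0],[0.46,1.43,0],[0.65,1.9,0],[0.65,1.9,0]],"turn":[[0,0,0],[0,0,0],[0,0,0],[0,0,0],[0,0,0],[0,0,0],[0,0,0],[0,0,0],[0,0,0],[0,0,0]]}'
python3 look.py b; python3 heel.py b
```

```text
clock: 15.9
eef_pos: [599.3, 172.2, 38.3]
eef_rot: [3.138, -0.66, 1.177]
wrist_force: [-0.4, -0.3, -0.2]
finger_gap: 27.7
[599.3 172.2  38.3] press [-57.02   2.05] F [-0.4 -0.3 -0.2]
top brown x -57.0 -21.5 y -22.5 24.5 mean -38.1 1.1
scene brown x -54.5 -6.5 y -32.0 19.0 mean -31.5 -8.2
```

View pics/scene_b.png

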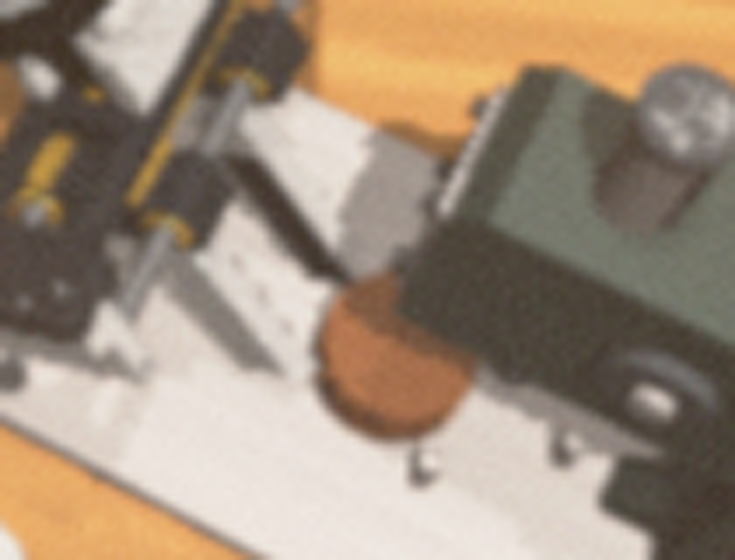

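View pics/top_b.png

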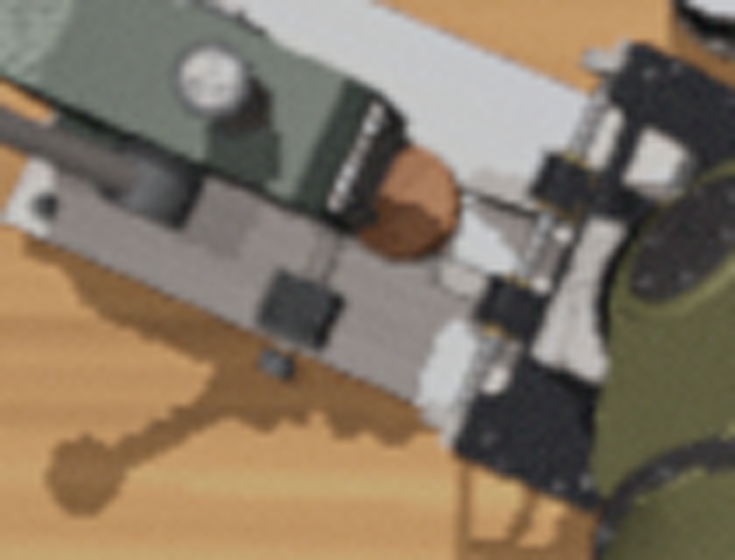

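Heel now at x about −30, y about +1 in the top view, and the side pin is just ahead of its rim in the scene view (420,465). Keep pushing in small steps and watch the force.

```bash
python3 -m inch '{"grip":[-0.4,-0.4,-0.4,-0.4,-0.4,-0.4],"travel":[[0.11,0.28,0],[0.23,0.55,0],[0.34,0.83,0],[0.46,1.11,0],[0.52,1.25,0],[0.52,1.25,0]],"turn":[[0,0,0],[0,0,0],[0,0,0],[0,0,0],[0,0,0],[0,0,0]]}'
python3 look.py c; python3 heel.py c
```

```text
clock: 16.75
eef_pos: [604.5, 184.5, 38.3]
eef_rot: [3.138, -0.66, 1.177]
wrist_force: [1.4, -1.0, 0.7]
finger_gap: 28.0
[604.5 184.5  38.3] press [-43.73   1.97] F [ 1.4 -1.   0.7]
top brown x -45.0 -21.5 y -21.5 23.0 mean -32.3 0.4
scene brown x -42.0 5.5 y -31.5 8.5 mean -18.5 -10.2
```

View pics/scene_c.png

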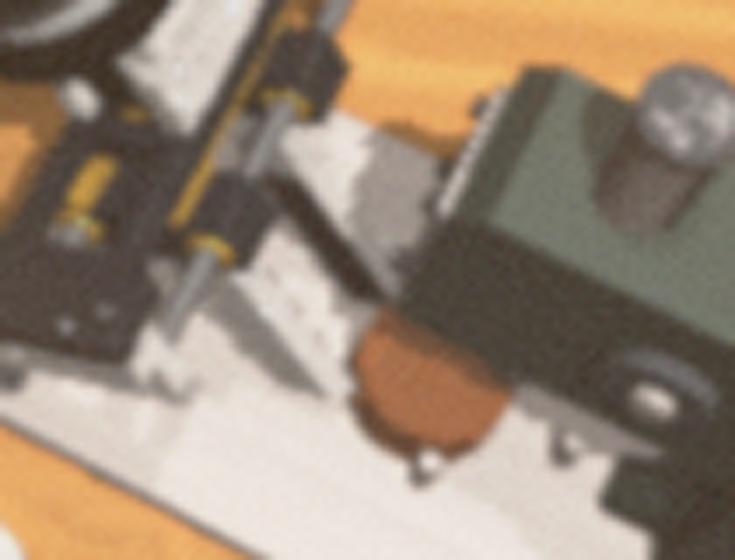

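Heel at about x=−17, now beside the side pin (425,465), with force still under 2 N. Continue.

```bash
python3 -m inch '{"grip":[-0.4,-0.4,-0.4,-0.4,-0.4],"travel":[[0.08,0.18,0],[0.15,0.37,0],[0.23,0.55,0],[0.31,0.74,0],[0.38,0.92,0]],"turn":[[0,0,0],[0,0,0],[0,0,0],[0,0,0],[0,0,0]]}'
python3 look.py d; python3 heel.py d
```

```text
clock: 17.48
eef_pos: [608.1, 193.9, 38.2]
eef_rot: [3.139, -0.66, 1.177]
wrist_force: [-2.0, -1.8, 1.2]
finger_gap: 28.4
[608.1 193.9  38.2] press [-33.7    2.28] F [-2.  -1.8  1.2]
top brown x -36.0 -21.5 y -16.5 21.5 mean -28.1 1.6
scene brown x -31.5 16.0 y -29.5 7.5 mean -8.1 -9.4
```

View pics/scene_d.png

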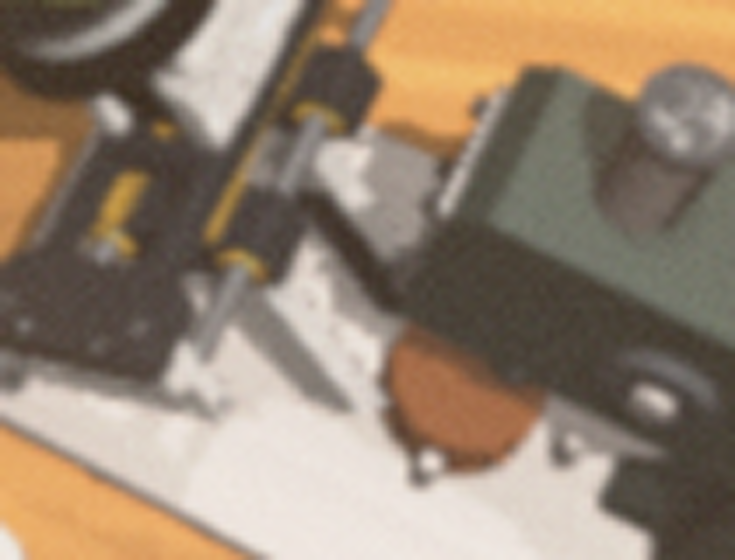

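```bash
python3 -m inch '{"grip":[-0.4,-0.4,-0.4,-0.4],"travel":[[0.06,0.14,0],[0.12,0.28,0],[0.17,0.42,0],[0.17,0.42,0]],"turn":[[0,0,0],[0,0,0],[0,0,0],[0,0,0]]}'
python3 look.py e; python3 heel.py e
```

```text
clock: 18.08
eef_pos: [610.0, 198.3, 38.3]
eef_rot: [3.138, -0.66, 1.177]
wrist_force: [1.0, -0.3, 0.3]
finger_gap: 28.1
[610.  198.3  38.3] press [-28.88   2.2 ] F [ 1.  -0.3  0.3]
top brown x -31.0 -22.0 y -11.0 12.5 mean -26.3 0.3
scene brown x -27.5 19.5 y -31.5 7.5 mean -3.2 -9.6
```

View pics/scene_e.png

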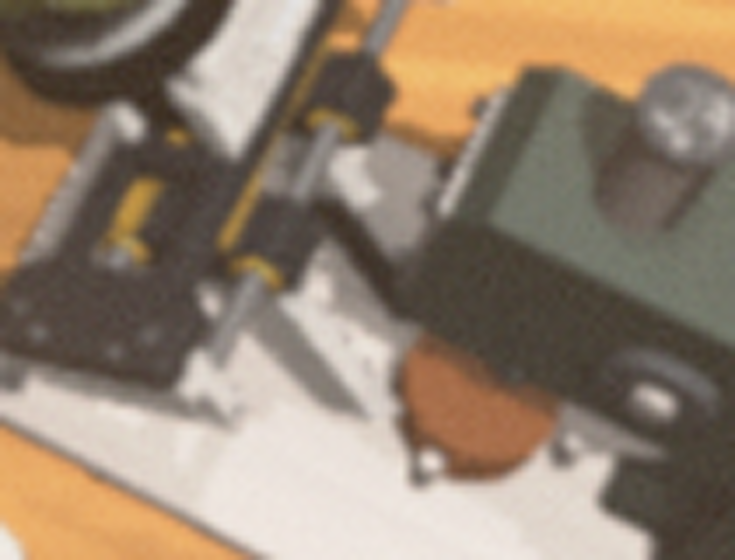

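```bash
python3 -m inch '{"grip":[-0.4,-0.4,-0.4],"travel":[[0.13,0.05,0],[0.17,0.15,0],[0.17,0.15,0]],"turn":[[0,0,0],[0,0,0],[0,0,0]]}'; python3 -m inch '{"grip":[-0.4,-0.4],"travel":[[0.04,0.1,0],[0.04,0.1,0]],"turn":[[0,0,0],[0,0,0]]}'
python3 look.py f; python3 heel.py f
```

```text
clock: 18.55
eef_pos: [611.8, 199.7, 38.3]
eef_rot: [3.138, -0.66, 1.177]
wrist_force: [-0.4, 0.7, 0.3]
finger_gap: 27.9
clock: 18.8
eef_pos: [612.2, 200.7, 38.3]
eef_rot: [3.138, -0.66, 1.177]
wrist_force: [-0.6, -1.7, -0.0]
finger_gap: 28.2
[612.2 200.7  38.3] press [-25.83   1.1 ] F [-0.6 -1.7 -0. ]
top brown x -26.5 -23.5 y 2.0 7.0 mean -25.0 4.6
scene brown x -24.0 19.5 y -31.5 8.5 mean -0.7 -10.0
```

View pics/scene_f.png

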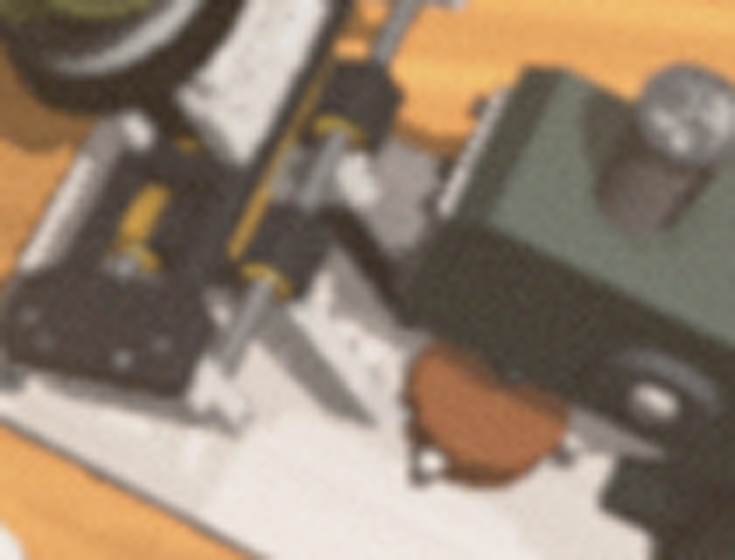

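```bash
python3 -m inch '{"grip":[-0.4,-0.4,-0.4],"travel":[[0.04,0.09,0],[0.04,0.09,0],[0.04,0.09,0]],"turn":[[0,0,0],[0,0,0],[0,0,0]]}'
python3 look.py g; python3 heel.py g
```

```text
clock: 19.27
eef_pos: [612.5, 201.4, 38.2]
eef_rot: [3.138, -0.66, 1.177]
wrist_force: [-2.8, -4.2, 0.1]
finger_gap: 28.3
[612.5 201.4  38.2] press [-25.01   1.11] F [-2.8 -4.2  0.1]
top brown x -25.5 -23.5 y 2.0 4.5 mean -24.5 3.3
scene brown x -24.0 19.5 y -31.5 7.5 mean -0.7 -10.1
```

The push-back rose to about 5 N and the heel stopped moving, so it's on the back pin. Now retreat straight back and look.

```bash
python3 -m inch '{"grip":[-0.4,-0.4,-0.4,-0.4,-0.4,-0.4,-0.4,-0.4],"travel":[[-0.04,-0.09,0],[-0.15,-0.37,0],[-0.4,-0.9,0],[-1.15,-2.77,0],[-2.3,-5.5,0],[-3.5,-8.5,1],[-4.6,-11.1,4],[-4.6,-11.1,4]],"turn":[[0,0,0],[0,0,0],[0,0,0],[0,0,0],[0,0,0],[0,0,0],[0,0,0],[0,0,0]]}'
python3 look.py h; python3 heel.py h
```

```text
clock: 20.38
eef_pos: [567.0, 88.2, 80.0]
eef_rot: [3.134, -0.661, 1.177]
wrist_force: [-0.2, -0.1, -0.4]
finger_gap: 28.0
[567.   88.2  80. ] press [-147.08   -0.3 ] F [-0.2 -0.1 -0.4]
top brown x -26.5 -22.0 y -0.5 7.0 mean -24.4 3.2
scene brown x -24.0 19.5 y -31.5 7.5 mean -0.7 -10.4
```

View pics/scene_h.png

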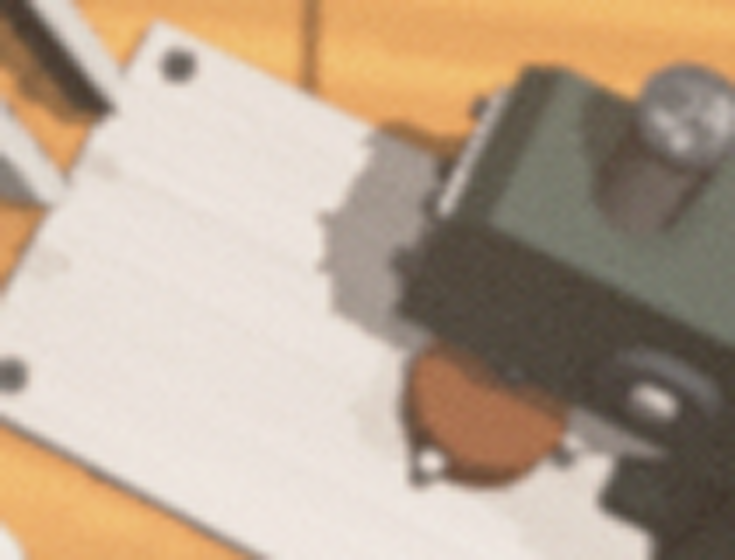

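View pics/top_h.png

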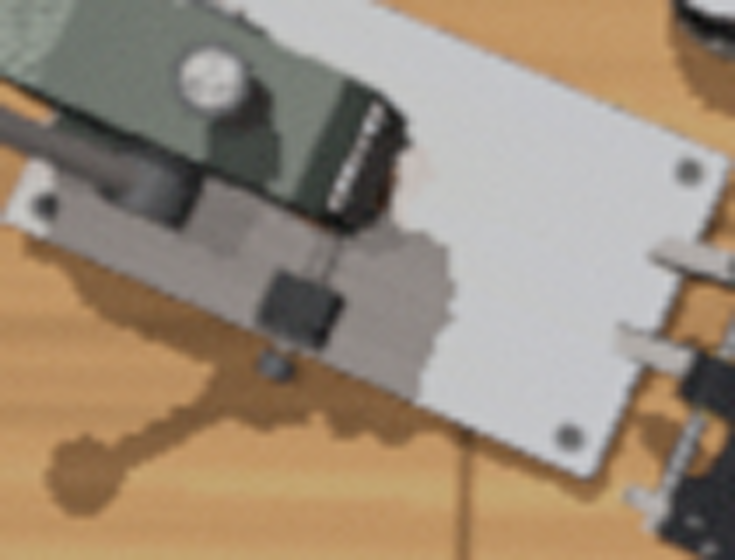

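Both pins appear in contact: side pin at (425,465), back pin at (565,455). The heel stayed put when I let go. As a finer check I'll overlay the expected seated outline.

Run:
```python
from m import *
im=np.load("scene_h.npz")["im"]; u0,v0,f=405,250,12
roi=cv2.resize(im[v0:v0+50,u0:u0+55,::-1],None,fx=f,fy=f,interpolation=2)
q=PR["both"];c,s=np.cos(q[2]),np.sin(q[2])
def px(x,y,z):
    u,v=proj("scene",np.array([q[0]+c*x-s*y,q[1]+s*x+c*y,z])); return [int((u-u0+.5)*f),int((v-v0+.5)*f)]
th=np.linspace(0,2*np.pi,90)
for z,col in((54,(0,255,0)),(30,(0,255,255))):
    cv2.polylines(roi,[np.array([px(25*np.cos(t),25*np.sin(t),z) for t in th])],True,col,1)
for p in((-7.5,-28),(29,0)):
    for z in (30,48): cv2.polylines(roi,[np.array([px(p[0]+4*np.cos(t),p[1]+4*np.sin(t),z) for t in th])],True,(255,0,0),1)
cv2.imwrite("pics/seat.png",roi)
```

```text
(no output)
```

View pics/seat.png

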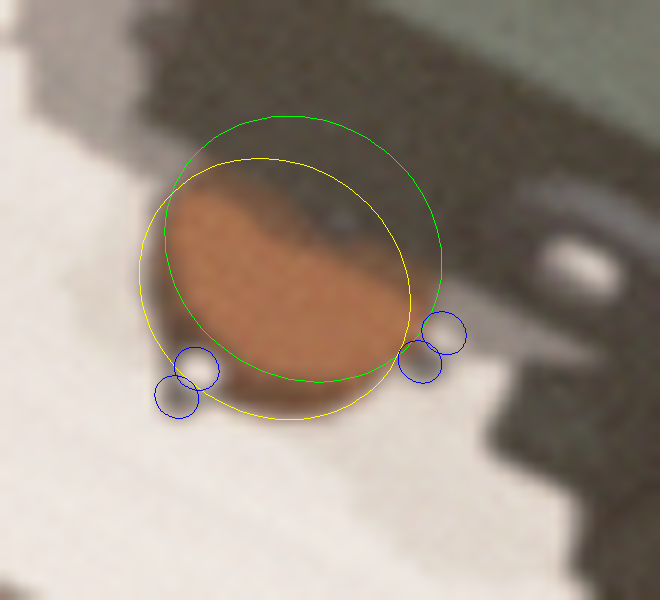

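The outline and pins line up with the picture to within about 1 mm. One last check of the D heel and bystanders, then hand in.

Run:
```python
from h import *
P=cloud("scene",np.load("scene_h.npz")["d"]); im=np.load("scene_h.npz")["im"].astype(int)
X,Y,Z=P[...,0],P[...,1],P[...,2]
m=(abs(X-624)<45)&(abs(Y+97)<40)&(Z>15)&(im[...,2]<100)&(im[...,0]>im[...,2]+40)
A=np.c_[X[m],Y[m],np.ones(m.sum())]; k=np.linalg.lstsq(A,Z[m],rcond=None)[0]
print("D top z",np.median(Z[m]),"centroid",P[m].mean(0).round(1),"tilt deg",np.degrees(np.hypot(*k[:2])).round(1),m.sum())
a=np.load("scene0.npz")["im"];b=np.load("scene_h.npz")["im"]
d=(cv2.absdiff(a,b).max(2)>50).astype(np.uint8); n,l,st,ce=cv2.connectedComponentsWithStats(cv2.morphologyEx(d,cv2.MORPH_OPEN,np.ones((3,3))))
print([(s[:5].tolist()) for s in st[1:]])
```

```text
D top z 27.83558021934209 centroid [628.  -94.1  27.4] tilt deg 2.8 413
[[65, 0, 49, 55, 917], [101, 0, 4, 2, 8], [116, 0, 4, 2, 8], [114, 0, 44, 47, 775], [290, 0, 31, 17, 215], [312, 0, 55, 78, 2413], [392, 0, 62, 90, 2782], [106, 17, 4, 3, 12], [141, 16, 151, 75, 4718], [292, 30, 3, 3, 9], [383, 38, 3, 3, 9], [385, 43, 25, 41, 547], [272, 51, 105, 194, 10272], [366, 79, 16, 13, 141], [360, 87, 35, 25, 565], [209, 182, 22, 19, 347], [326, 197, 4, 4, 14], [372, 243, 27, 27, 515], [274, 249, 26, 26, 478], [417, 266, 22, 19, 293]]
```

```bash
python3 -c "
from cell import manip
print(manip.sign_off())"
```

```text
the job is handed in; nothing more can be done
None
```

I put the D-shaped heel back in the free half of tray_d. The larger round heel is seated in the nest under the punch, let go, and the job was handed in after about 20 s of the 62 s allowed. No verdict is reported.

**D-shaped heel:** its top is at about 28 mm (29 mm expected). The depth fit gave a 2.8° tilt over noisy points, well under the 11° limit.

**Round heel:**
- I stood it on the bed and nudged it in with the tilted, part-open fingers. Push-back rose to about 5 N once the heel stopped moving.
- After I backed off, the heel did not move. Its outline and both pins match the expected seated position to about 1 mm in the scene picture.
- I could not measure the pin and plunger forces directly. Those contacts are judged from the pictures and from the heel staying put.

**Bystanders:** comparing the first and last scene pictures shows no sign of any of them moving. Part of that view is covered by the arm and its shadow.

**Disagreements:** the two cameras differed by 1–3 mm on positions. For the press I used a combined fit of both, which agreed with the imaged pins. On the first push the heel drifted 1–2 mm off-line, so I widened the finger gap to 28 mm and pushed again.

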